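Box up the table-leg hardware

ROBOT

A 6-joint arm with a two-finger parallel gripper is mounted at the origin on the work surface. World frame = base frame: x ahead of the robot, y to its left, z up, the work surface at z = 0. Lengths are in m, angles in rad, forces in N, time in s.
With the tool pointing down it reaches from about 0.325 to 0.775 m from the base axis. Payload 5.5 kg.
Tool frame: the origin (TCP) lies at the very end of the fingers, on their centre line; the grasp point (between the pads) lies 19 mm behind it; z points along the fingers, y is the direction in which the jaws open and shut (so a half turn about z gives the same grasp; the last joint's range is limited). The gripper opens to 88 mm and grips with 3 to 60 N. Pads are 20 mm wide; open, the fingers measure 115 mm over their backs; the gripper's body (75 mm by 178 mm) begins 61 mm behind the grasp point.
Start: joints at [1.128, 0.091, 1.231, -0, 1.82, -0.057], TCP at [0.226, 0.556, 0.191] pointing down, gripper open.
Joint ranges: [-2.87, 2.87], [-0.86, 2.18], [0.17, 2.46], [-1.51, 4.65], [0.06, 2.69], [-2.65, 2.65]. Speed limits (rad/s): [2.57, 2.57, 3.01, 3.14, 3.14, 3.14].

INTERFACE

Orientations are given as a unit quaternion [w, x, y, z].
In Python, from cell import state, get_image, camera_info, finish_job gives the robot as it stands. The module is installed in compiled form; this text tells all that it offers.
- The arm moves only by the shell command python3 -m creep 'ROWS' [OPENING] [FORCE]. ROWS is JSON, a list of rows, each a list of 2 entries, a list of its own where there are three numbers: the shift along the tool's x, y, z in cm, then the turn about the tool's z in degrees. In form: [[[tx, ty, tz], turn], ...]. A call has 1 to 10 rows; each row is the pose to reach, as a shift and turn from the pose commanded when the call began, along the tool's axes at that moment; what a row does not reach only later rows make up. A row lasts 1/12 s, in which the tool goes at most 41.7 mm and 7.16 degrees, less where a joint would pass 70% of its speed; a pose out of reach is approached as far as the arm can. A call with a gripper value outside its range is refused whole. OPENING is the closure in counts, from 0 (fully open) to 255 (shut), set as the call begins (- or left out, the last holds). The fingers move at their own pace and stop on an object; FORCE is the grip in N (left out, the last holds). Time passes only in rows, so rows that repeat a pose let the fingers close. It gives the time, the measured TCP pose, the force and the opening at its end, in the units of the state.
- state(): the state, without advancing time (a new reading comes with each control period).
- get_image(name): name is "scene" or "top"; returns the picture (420x560x3 uint8, blue, green, red); there is no depth.
- camera_info(name): a dict with "mtx" (3x3 intrinsics, pixels), "rvec" (rotation vector, rad) and "tvec" (3), from world to camera coordinates, as OpenCV has them. Camera axes: x right, y down, z forward; pixel columns grow to the right and rows downward; lengths in m; the calibration is good to about 2 mm. A picture is of the moment at which its call begins. camera_info takes no time and is no camera call.
- finish_job(): hands the job in, once; it reports no verdict.
The state is a dict: "clock": time; "qpos": joint angles; "qvel": joint speeds; "joint_torque": joint torques, N m; "eef_pos": TCP position; "ee_rot": TCP orientation; "force": force on the tool from outside, world axes, zero at the start; "torque": the same for the moment, N m; "grip_width": opening from 0.0 (shut) to 1.0 (fully open).
Only numpy, scipy, OpenCV 4.12 (cv2) and the standard library are available. Lean on these libraries where they do the work, as an engineer would, in place of code of your own. Each camera call takes 0.05 s, during which the arm holds its last target. There are 200 camera calls.

TASK

The table leg is off, so put its hardware away: drop the steel bolt and the rubber levelling foot into the small wooden box, then set its blue lid down gently into the recess of the box's mouth, handle up, so that it lies flat and fully home on the ledge. Leave everything else on the table where it is.

Things in the scene. Friction and masses are not known exactly. Their poses are not given: they have to be found in the camera images.
- kitbox: Small open wooden box fixed to the table, 118 (x) x 94 (y) x 80 mm high. Origin: centre of its underside, z up. In its mouth is a rectangular recess 94 x 70 mm, 8 mm deep (rim 12 mm thick), whose floor is a ledge 8 mm wide, 72 mm above the table; inside the ledge is the well, 78 x 54 mm, its floor 6 mm above the table.
- lid: Loose blue drop-in lid lying flat, handle up: plate 90 (x) x 66 (y) x 6 mm; on the middle of its top a black bar handle 44 mm long along x, 12 mm thick along y, rising 28 mm above the plate (34 mm above the underside). Origin: centre of its underside, z up. It fits the box's recess with 2 mm of play each side, either way round; seated, its underside is 72 mm above the table.
- bolt: Loose dark steel bolt with its nut on the end, lying level on the table: 56 mm long along its x, round shank 10 mm thick, hexagonal head (7 mm thick, at -x) and nut (8 mm, at +x), both 17 mm across flats. Bare shank from x = -21 to +18 mm. Origin: under its middle, on the table; shank axis 8.5 mm above.
- bolt_mid (a point): Middle of the bolt's shank, on its axis.
- foot: Loose furniture levelling foot standing upright: black rubber disc 30 mm across and 9 mm thick, with a plain steel stem 10 mm thick rising from its middle to 38 mm. Origin: centre of its underside, z up.
- foot_mid (a point): Point on the foot's axis, 15 mm above its underside.
- knob: Brass cabinet knob, 30 mm across, 26 mm high, not part of the job. Origin: centre of its underside, z up.
- mug: White mug, 80 mm across, 90 mm high, handle at its +y. Origin: centre of its underside, z up.
- spray_white: White spray can, 66 mm across, 190 mm high. Origin: centre of its underside, z up.
- spray_black: Black spray can, 66 mm across, 190 mm high. Origin: centre of its underside, z up.
- junction_box: White round open junction box, 90 mm across, 40 mm high. Origin: centre of its underside, z up.
- screwdriver: Screwdriver lying on the table, 200 mm long along its x, orange handle to -x.
- offcut: Square wood offcut, 90 x 90 x 35 mm. Origin: centre of its underside, z up.
Things that resemble listed ones, but are neither listed nor needed, are in the scene too. What is shaped like the kitbox but yellow is not meant.

How it is judged:
By the outcome, as a careful person would: the job done as asked, in the order asked, and still so for the second after the job is handed in, with the robot touching nothing.
It also fails if it takes over 69 s, if anything falls off the work surface, if the arm or the gripper's body presses on something with over 40 N, if the wrist force passes 120 N, or if a joint passes its speed limit or range.

## Working session

There is one attempt and no reset: what is moved stays moved. The work goes in short steps, Python scripts to look and compute and a shell command to move; the robot and the scene stay as the last step left them, time stands still between calls to the robot, and variables do not carry over. Pictures are saved under pics/ and viewed, about 8 in all and at most 12, crops included, and the job is handed in when it is done.

```bash
mkdir -p pics; cat > h.py <<'E'
import numpy as np,cv2
from cell import state,get_image,camera_info
def cam(n):
    c=camera_info(n);R=cv2.Rodrigues(np.array(c["rvec"],float))[0];t=np.array(c["tvec"],float).ravel()
    return np.array(c["mtx"],float),R,t
def ray(n,u,v):
    K,R,t=cam(n);d=R.T@(np.linalg.inv(K)@np.array([u,v,1.]));return -R.T@t,d
def onz(n,u,v,z):
    o,d=ray(n,u,v);return o+d*(z-o[2])/d[2]
def proj(n,p):
    K,R,t=cam(n);q=K@(R@np.array(p,float)+t);return q[:2]/q[2]
E
python3 - <<'E'
from h import *
for n in("top","scene"):
    im=get_image(n);cv2.imwrite(f"pics/{n}0.png",im)
    print(n,ray(n,280,210))
s=state();print(s)
E
```

```text
top (array([0.430786  , 0.00239564, 1.45402987]), array([ 0.11981912, -0.01915991, -0.99270128]))
scene (array([ 1.23243554, -0.21444267,  0.8157264 ]), array([-0.61520738,  0.19287507, -0.76442892]))
{'clock': 0.1, 'qpos': array([ 1.12831750e+00,  9.17781864e-02,  1.23174012e+00,  1.85720254e-05,
        1.81978847e+00, -5.66914020e-02]), 'qvel': array([ 0.00231601, -0.00096993, -0.00185258, -0.00026656, -0.0014986 ,
        0.00042444]), 'joint_torque': array([ 2.30192185e-03, -4.47854805e+01, -4.07570171e+01,  7.00383168e-02,
        2.83979560e-02, -9.40497421e-05]), 'eef_pos': array([0.22563117, 0.55562539, 0.19043753]), 'ee_rot': array([-2.20417805e-04,  1.91697431e-01,  9.81453698e-01, -8.28279099e-04]), 'force': array([-2.16988087,  0.71102941,  0.28897492]), 'torque': array([0.05320527, 0.02917712, 0.05000331]), 'grip_width': 1.0001740770389007}
```

View pics/top0.png

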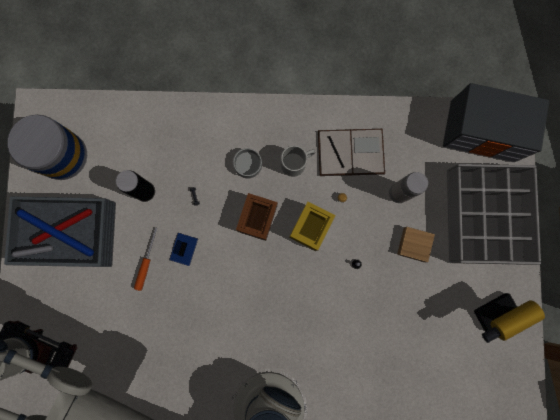

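View pics/scene0.png

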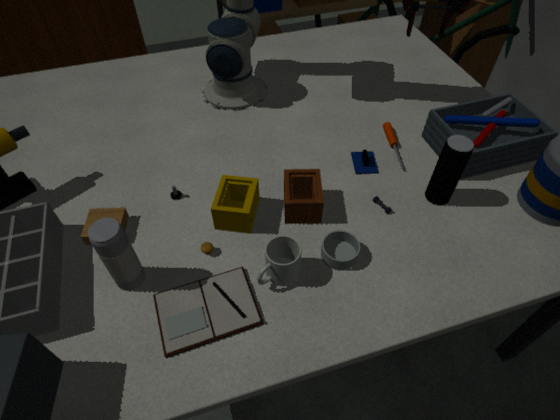

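The top view shows:
- kitbox: brown, (257,216)
- look-alike box: yellow, (313,227), not meant
- lid: blue, (183,249)
- bolt: (194,196)
- foot: (355,263)
- knob: brass, (341,197)

The blue and black lid and the brown box fit the descriptions. I'll confirm with enlarged crops.

```bash
python3 - <<'E'
from h import *
im=cv2.imread("pics/top0.png");sc=cv2.imread("pics/scene0.png")
f=lambda i,u,v,w,h,k:cv2.resize(i[v:v+h,u:u+w],(w*k,h*k),interpolation=cv2.INTER_CUBIC)
a=f(im,160,180,130,97,3) ; b=f(im,325,245,64,48,6)
c=f(sc,275,140,130,97,3); d=f(sc,150,170,64,48,6)
def p(x):return cv2.resize(x,(390,290))
out=np.vstack([np.hstack([p(a),p(b)]),np.hstack([p(c),p(d)])])
cv2.imwrite("pics/crop1.png",np.clip(out*1.6,0,255).astype(np.uint8))
print(proj("top",[.43,0,0]))
for n,u,v,z in[("top",183,249,0.006),("top",194,196,.0085),("top",257,216,.08),("top",355,263,0.01),("scene",365,162,.006),("scene",382,204,.0085),("scene",303,183,.08),("scene",176,196,.01)]:print(n,u,v,onz(n,u,v,z).round(3))
E
```

```text
[270.90151159 265.4590314 ]
top 183 249 [0.476 0.277 0.006]
top 194 196 [0.645 0.249 0.008]
top 257 216 [0.577 0.045 0.08 ]
top 355 263 [ 0.442 -0.263  0.01 ]
scene 365 162 [0.481 0.282 0.006]
scene 382 204 [0.645 0.254 0.008]
scene 303 183 [0.573 0.054 0.08 ]
scene 176 196 [ 0.452 -0.264  0.01 ]
```

View pics/crop1.png

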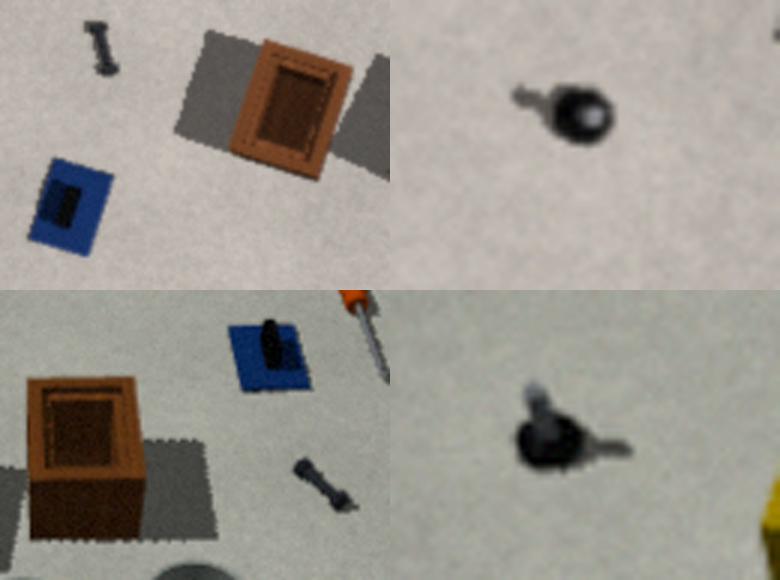

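Confirmed: brown box, blue lid with its handle up, bolt lying level, foot standing upright. Shadows fall to the left (+y). Next I measure with masks in both views.

```bash
cat > m.py <<'E'
from h import *
def blob(n,mask,near,z,hull=True,dil=0):
    k,l,st,c=cv2.connectedComponentsWithStats(cv2.morphologyEx(mask.astype(np.uint8),cv2.MORPH_CLOSE,np.ones((3,3))))
    ok=[i for i in range(1,k) if st[i,4]>8];i=min(ok,key=lambda i:np.hypot(*(c[i]-near)))
    ys,xs=np.where(l==i);P=np.array([onz(n,u,v,z)[:2] for u,v in zip(xs,ys)])*1000
    (cx,cy),(w,h),_=r=cv2.minAreaRect(P.astype(np.float32));B=cv2.boxPoints(r)
    e=max((B[1]-B[0],B[2]-B[1]),key=np.linalg.norm)
    m=P.mean(0);a=np.degrees(np.arctan2(e[1],e[0]))%180
    pc=np.linalg.eigh(np.cov(P.T))[1][:,1];pa=np.degrees(np.arctan2(pc[1],pc[0]))%180
    return dict(n=st[i,4],rect=(round(cx,1),round(cy,1)),size=(round(max(w,h),1),round(min(w,h),1)),ang=round(a,1),pca=round(pa,1),mean=m.round(1))
E
python3 - <<'E'
from m import *
s=state();w,x,y,z=s["ee_rot"]
from scipy.spatial.transform import Rotation as Ro
print("tool axes\n",Ro.from_quat([x,y,z,w]).as_matrix().round(3))
for n,q in(("top",[(183,249),(257,216),(194,196),(355,263)]),("scene",[(365,162),(303,190),(382,204),(176,195)])):
    im=cv2.imread(f"pics/{n}0.png");hsv=cv2.cvtColor(im,cv2.COLOR_BGR2HSV);H,S,V=cv2.split(hsv)
    print(n)
    print("lid",blob(n,(H>100)&(H<130)&(S>110),q[0],.006))
    print("lidhandle", blob(n,(V<35),q[0],.034))
    for t in(90,105,120):print("box",t,blob(n,((H<16))&(S>110)&(V>t),q[1],.08))
    for t in(50,65,80):
        print("bolt",t,blob(n,V<t,q[2],.0085)); print("foot",t,blob(n,V<t,q[3],.009))
    u,v=q[2]; print(V[v-12:v+13:2,u-12:u+13:2])
E
```

```text
tool axes
 [[-0.927  0.376 -0.001]
 [ 0.376  0.927 -0.002]
 [ 0.    -0.002 -1.   ]]
top
lid {'n': np.int32(524), 'rect': (477.0, 276.8), 'size': (87.3, 63.9), 'ang': np.float32(163.9), 'pca': np.float64(165.9), 'mean': array([477.2, 276.5])}
lidhandle {'n': np.int32(144), 'rect': (478.6, 281.8), 'size': (42.5, 33.5), 'ang': np.float32(162.7), 'pca': np.float64(166.5), 'mean': array([478.9, 281.4])}
box 90 {'n': np.int32(222), 'rect': (397.3, 380.0), 'size': (94.7, 20.9), 'ang': np.float32(165.4), 'pca': np.float64(165.6), 'mean': array([395.8, 380.6])}
box 105 {'n': np.int32(186), 'rect': (396.8, 379.7), 'size': (93.9, 17.3), 'ang': np.float32(165.0), 'pca': np.float64(165.2), 'mean': array([396.2, 380. ])}
box 120 {'n': np.int32(92), 'rect': (396.6, 380.6), 'size': (89.1, 9.7), 'ang': np.float32(165.2), 'pca': np.float64(165.4), 'mean': array([397.3, 380.5])}
bolt 50 {'n': np.int32(69), 'rect': (645.4, 249.9), 'size': (56.8, 16.1), 'ang': np.float32(17.8), 'pca': np.float64(18.3), 'mean': array([645.3, 249.5])}
foot 50 {'n': np.int32(63), 'rect': (439.4, -265.0), 'size': (28.3, 24.9
[... 1691 characters left out ...]
, 'pca': np.float64(169.4), 'mean': array([498.8, 274.8])}
box 90 {'n': np.int32(120), 'rect': (457.5, 354.4), 'size': (93.3, 17.2), 'ang': np.float32(163.7), 'pca': np.float64(163.8), 'mean': array([456.6, 355. ])}
box 105 {'n': np.int32(44), 'rect': (455.9, 355.5), 'size': (80.4, 7.6), 'ang': np.float32(164.6), 'pca': np.float64(164.4), 'mean': array([457.7, 355.7])}Traceback (most recent call last):
  File "<stdin>", line 10, in <module>
  File "m.py", line 4, in blob
    ok=[i for i in range(1,k) if st[i,4]>8];i=min(ok,key=lambda i:np.hypot(*(c[i]-near)))
                                              ~~~^^^^^^^^^^^^^^^^^^^^^^^^^^^^^^^^^^^^^^^^
ValueError: min() iterable argument is empty
```

```bash
python3 - <<'E'
from m import *
for n,q in(("top",[(183,249),(257,216),(194,196),(355,263)]),("scene",[(365,162),(303,190),(382,204),(176,195)])):
    im=cv2.imread(f"pics/{n}0.png");H,S,V=cv2.split(cv2.cvtColor(im,cv2.COLOR_BGR2HSV))
    u,v=q[1];print(n,V[v,u-24:u+25:2],S[v,u-24:u+25:4],H[v,u-24:u+25:4])
    for t in(45,60,75):print("box",t,blob(n,((H<20)|(H>170))&(S>90)&(V>t),q[1],.08))
    if n=="scene":
      for t in(50,65):
        print("bolt",t,blob(n,V<t,q[2],.0085)); print("foot",t,blob(n,V<t,q[3],.009))
print("nozzle foot top 38mm scene", onz("scene",173.5,187,.038),onz("top",357,263,.038))
E
```

```text
top [ 56  59  54  60  72  75  72  64  32  36  38  34  36  33  35  31  42  39
  69  72  74 103  55  57  57] [ 18  14 170 177 199 181 163 160 164 174  83  19  22] [15 20 11 11 10 12 12 12 12 10 10 15 18]Traceback (most recent call last):
  File "<stdin>", line 5, in <module>
  File "m.py", line 5, in blob
    ys,xs=np.where(l==i);P=np.array([onz(n,u,v,z)[:2] for u,v in zip(xs,ys)])*1000
                                     ~~~^^^^^^^^^
  File "h.py", line 9, in onz
    o,d=ray(n,u,v);return o+d*(z-o[2])/d[2]
        ~~~^^^^^^^
  File "h.py", line 7, in ray
    K,R,t=cam(n);d=R.T@(np.linalg.inv(K)@np.array([u,v,1.]));return -R.T@t,d
          ~~~^^^
  File "h.py", line 4, in cam
    c=camera_info(n);R=cv2.Rodrigues(np.array(c["rvec"],float))[0];t=np.array(c["tvec"],float).ravel()
ValueError: time passes only in moves, steps and waits
```

```bash
sed -i 's/^def cam/import functools\n@functools.cache\ndef cam/' h.py; python3 - <<'E'
from m import *
for n,q in(("top",[(183,249),(257,216),(194,196),(355,263)]),("scene",[(365,162),(303,190),(382,204),(176,195)])):
    im=cv2.imread(f"pics/{n}0.png");H,S,V=cv2.split(cv2.cvtColor(im,cv2.COLOR_BGR2HSV))
    R=np.zeros(V.shape,bool);u,v=q[1];R[v-30:v+40,u-24:u+25]=1
    for t in(45,55,62):print(n,"box",t,blob(n,R&(H<20)&(S>90)&(V>t),q[1],.08))
    for t in(50,65):
        print("bolt",t,blob(n,V<t,q[2],.0085)); print("foot",t,blob(n,V<t,q[3],.009))
print("foot top 38mm", onz("scene",173.5,187,.038),onz("top",357,263,.038))
E
```

```text
top box 45 {'n': np.int32(820), 'rect': (577.6, 46.3), 'size': (119.1, 96.1), 'ang': np.float32(163.2), 'pca': np.float64(163.5), 'mean': array([577.8,  48.2])}
top box 55 {'n': np.int32(747), 'rect': (578.3, 46.0), 'size': (117.6, 96.1), 'ang': np.float32(163.2), 'pca': np.float64(164.6), 'mean': array([578.3,  48.8])}
top box 62 {'n': np.int32(674), 'rect': (578.9, 46.4), 'size': (116.6, 95.0), 'ang': np.float32(163.2), 'pca': np.float64(164.3), 'mean': array([579.6,  50.8])}
bolt 50 {'n': np.int32(69), 'rect': (645.4, 249.9), 'size': (56.8, 16.1), 'ang': np.float32(17.8), 'pca': np.float64(18.3), 'mean': array([645.3, 249.5])}
foot 50 {'n': np.int32(63), 'rect': (439.4, -265.0), 'size': (28.3, 24.9), 'ang': np.float32(91.1), 'pca': np.float64(54.7), 'mean': array([ 440.5, -264.6])}
bolt 65 {'n': np.int32(97), 'rect': (646.3, 250.6), 'size': (60.6, 22.2), 'ang': np.float32(16.8), 'pca': np.float64(18.6), 'mean': array([646.6, 250.9])}
foot 65 {'n': np.int32(91), 'rect': (445.4, -259.6), 'size': (45.2, 27.0), 'ang': np.float32(50.2), 'pca': np.float64(70.8), 'mean': array([ 441.5, -
[... 514 characters left out ...]
t32(111), 'rect': (648.5, 252.5), 'size': (67.2, 19.3), 'ang': np.float32(18.3), 'pca': np.float64(16.5), 'mean': array([648.7, 252.7])}
foot 50 {'n': np.int32(111), 'rect': (447.8, -261.2), 'size': (54.5, 31.3), 'ang': np.float32(37.2), 'pca': np.float64(37.1), 'mean': array([ 445.8, -260.8])}
bolt 65 {'n': np.int32(135), 'rect': (649.6, 252.5), 'size': (69.5, 21.4), 'ang': np.float32(15.6), 'pca': np.float64(16.6), 'mean': array([649.1, 253.1])}
foot 65 {'n': np.int32(126), 'rect': (447.1, -261.4), 'size': (59.4, 35.1), 'ang': np.float32(35.9), 'pca': np.float64(34.2), 'mean': array([ 445.3, -260.4])}
foot top 38mm [ 0.44452124 -0.26408917  0.038     ] [ 0.44234442 -0.26418183  0.038     ]
```

```bash
python3 - <<'E'
from m import *
for n,uv in(("top",(128,180)),("scene",(458,145))):print("black can top",onz(n,*uv,.19)[:2].round(3))
for n,uv in(("top",(415,181)),("scene",(103,230))):print("white can top",onz(n,*uv,.19)[:2].round(3))
from scipy.spatial.transform import Rotation as Ro
can=onz("top",128,180,.19)[:2]
a=np.radians(18);ex=np.array([np.cos(a),np.sin(a)]);ey=np.array([-ex[1],ex[0]])
d=can-[.6462,.2505];print("can in bolt frame",d@ex,d@ey)
E
```

```text
black can top [0.659 0.403]
black can top [0.665 0.402]
white can top [ 0.672 -0.399]
white can top [ 0.673 -0.402]
can in bolt frame 0.059603163854054314 0.14090570182214818
```

```bash
python3 -m creep '[[[-4,-1,0],-7],[[-8,-2,0],-14],[[-12,-3,0],-21],[[-16,-4,0],-28],[[-20,-5,0],-35],[[-24,-6,0],-40],[[-28,-7,0],-40],[[-32,-8,0],-40],[[-36,-9,0],-40],[[-39,-9.65,0],-40]]' 0 30
```

```text
clock: 0.93
eef_pos: [0.5522, 0.3179, 0.1909]
ee_rot: [-0.0, -0.155, 0.988, -0.0]
force: [-0.3, 0.3, -0.1]
grip_width: 1.0
```

```bash
cat > go.py <<'E'
import sys
from h import *
from scipy.spatial.transform import Rotation as Ro
t=np.array(eval(sys.argv[1]))/1000;yaw=float(sys.argv[2])
s=state();w,x,y,z=s["ee_rot"];M=Ro.from_quat([x,y,z,w]).as_matrix()
a=np.degrees(np.arctan2(M[1,0],M[0,0]));turn=-((yaw-a+90)%180-90)
print("pos mm",(s["eef_pos"]*1000).round(1),"yaw",a.round(1),"tilt",M[:,2].round(3),"q",s["qpos"].round(2),"v",abs(s["qvel"]).max().round(3))
print("F",s["force"].round(1),"w",round(s["grip_width"],3),"shift cm",(M.T@(t-s["eef_pos"])*100).round(2),"turn",turn.round(1))
E
python3 -m creep '[[[0,0,0],0],[[0,0,0],0]]' >/dev/null; python3 go.py '[646,250.3,60]' 18
```

```text
pos mm [551.9 318.  189.9] yaw -162.3 tilt [-0.002 -0.001 -1.   ] q [ 0.47  0.19  1.12  0.    1.83 -1.41] v 0.057
F [ 0.1 -0.7 -0.1] w 0.999 shift cm [-6.94 -9.3  12.98] turn -0.3
```

```bash
python3 -m creep '[[[-2.3,-3.1,2],0],[[-4.6,-6.2,4],0],[[-6.9,-9.3,7],0],[[-6.9,-9.3,11],0],[[-6.9,-9.3,13],0],[[-6.9,-9.3,13],0],[[-6.9,-9.3,13],0]]' 130 30; python3 go.py '[646,250.3,3]' 18; python3 - <<'E'
from h import *
a=get_image("scene")[150:250,320:440];b=get_image("top")[150:250,140:260]
cv2.imwrite("pics/c2.png",np.clip(1.6*np.hstack([cv2.resize(a,(400,333)),cv2.resize(b,(400,333))]),0,255).astype(np.uint8))
E
```

```text
clock: 1.68
eef_pos: [0.6429, 0.2533, 0.0596]
ee_rot: [-0.002, -0.156, 0.988, -0.0]
force: [-0.4, 0.5, 0.7]
grip_width: 0.514
pos mm [642.9 253.3  59.6] yaw -162.0 tilt [-0.005 -0.001 -1.   ] q [ 0.33  0.35  1.16  0.    1.63 -1.56] v 0.076
F [-0.4  0.5  0.7] w 0.514 shift cm [-0.22 -0.39  5.66] turn -0.0
```

View pics/c2.png

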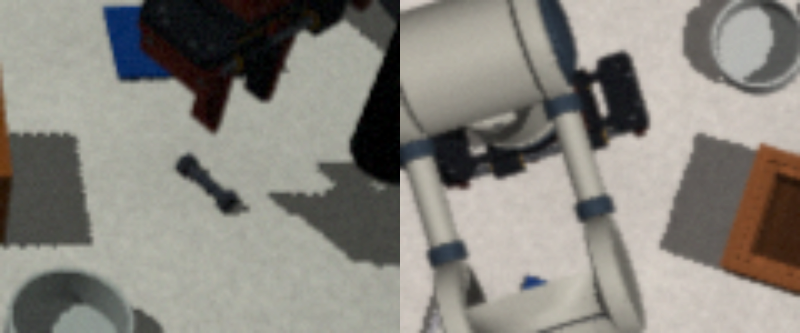

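The scene crop shows the jaws straddling the bolt line from about 60 mm above it, with the bolt undisturbed at crop (210,183). I'll go down now.

```bash
python3 -m creep '[[[-0.2,-0.35,1],0],[[-0.2,-0.35,3],0],[[-0.2,-0.35,4.5],0],[[-0.2,-0.35,5.3],0],[[-0.2,-0.35,5.6],0],[[-0.2,-0.35,5.6],0],[[-0.2,-0.35,5.6],0]]'; python3 go.py '[646,250.3,3]' 18
```

```text
clock: 2.37
eef_pos: [0.6487, 0.2501, 0.0069]
ee_rot: [0.001, -0.156, 0.988, 0.0]
force: [0.2, -0.1, -0.1]
grip_width: 0.495
pos mm [648.7 250.1   6.9] yaw -162.1 tilt [ 0.002  0.001 -1.   ] q [ 0.32  0.38  1.22 -0.    1.54 -1.56] v 0.007
F [ 0.2 -0.1 -0.1] w 0.495 shift cm [0.25 0.1  0.39] turn -0.1
```

```bash
python3 -m creep '[[[0.25,0.1,0.2],0],[[0.25,0.1,0.35],0],[[0.25,0.1,0.35],0]]'; python3 -m creep '[[[0,0,0],0],[[0,0,0],0],[[0,0,0],0],[[0,0,0],0],[[0,0,0],0],[[0,0,0],0]]' 255 30;  python3 go.py '[646,250.3,3]' 18
```

```text
clock: 2.62
eef_pos: [0.6454, 0.25, 0.0024]
ee_rot: [0.0, -0.156, 0.988, 0.0]
force: [0.6, 0.3, -0.4]
grip_width: 0.49
clock: 3.12
eef_pos: [0.6454, 0.2499, 0.0019]
ee_rot: [0.0, -0.156, 0.988, -0.0]
force: [-0.4, -0.2, 0.5]
grip_width: 0.077
pos mm [645.4 249.9   1.9] yaw -162.1 tilt [ 0. -0. -1.] q [ 0.32  0.38  1.24 -0.    1.53 -1.56] v 0.002
F [-0.4 -0.2  0.5] w 0.077 shift cm [-0.07  0.02 -0.11] turn -0.1
```

```bash
python3 -m creep '[[[0,0,-1],0],[[0,0,-4],0],[[0,0,-8],0],[[0,0,-12],0],[[0,0,-14],0],[[0,0,-14],0],[[0,0,-14],0]]';  python3 go.py '[578.7,48,142]' 163; python3 - <<'E'
from h import *
s=state();print(proj("scene",s["eef_pos"]))
u,v=proj("scene",s["eef_pos"]).astype(int)
a=get_image("scene")[v-50:v+50,u-60:u+60]
cv2.imwrite("pics/c3.png",np.clip(1.6*cv2.resize(a,(480,400)),0,255).astype(np.uint8))
E
```

```text
clock: 3.7
eef_pos: [0.6463, 0.2503, 0.1451]
ee_rot: [0.002, -0.156, 0.988, 0.0]
force: [-0.6, 0.0, -0.4]
grip_width: 0.003
pos mm [646.3 250.3 145.1] yaw -162.1 tilt [ 0.005  0.002 -1.   ] q [ 0.32  0.34  1.03 -0.    1.77 -1.56] v 0.073
F [-0.6  0.  -0.4] w 0.003 shift cm [ 12.65 -17.17   0.25] turn 34.9
[392.00950546 167.27786763]
```

View pics/c3.png

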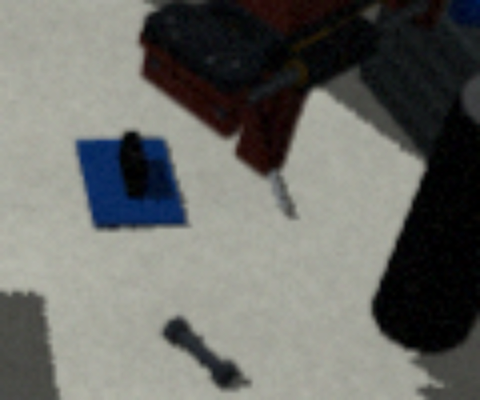

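The grasp missed: the bolt is still at (382,205) and the jaws are fully shut. The fingertips show at about (398,160), where the reported TCP projects to (392,167). I'll check this with the arm at rest.

```bash
python3 -m creep '[[[0,0,0],0],[[0,0,0],0],[[0,0,0],0]]'; python3 - <<'E'
from h import *
s=state();p=s["eef_pos"];print(p,s["ee_rot"])
o=[]
for n in("scene","top"):
    im=get_image(n);k=4
    q=proj(n,p);u,v=q.astype(int)-[45,40]
    a=cv2.resize(im[v:v+80,u:u+90],(360,320),interpolation=cv2.INTER_CUBIC)
    a=np.clip(a*2.,0,255).astype(np.uint8)
    print(n,"origin",u,v,"tcp",q,[proj(n,p+[0,0,d]).round(1) for d in(.01,.02)],proj(n,p+[.01,0,0]).round(1),proj(n,p+[0,.01,0]).round(1))
    cv2.circle(a,tuple(int(x) for x in (q-[u,v])*4),3,(0,255,0),1);o.append(a)
cv2.imwrite("pics/c4.png",np.hstack(o))
E
```

```text
clock: 4.0
eef_pos: [0.6446, 0.2496, 0.1397]
ee_rot: [-0.002, -0.156, 0.988, -0.0]
force: [0.1, 0.3, -0.0]
grip_width: 0.004
[0.64461296 0.24964231 0.13974885] [-1.68184079e-03 -1.55508934e-01  9.87833010e-01 -2.94535165e-04]
scene origin 345 128 tcp [390.971781   168.47600544] [array([391.9, 165.4]), array([392.7, 162.4])] [392.9 171.3] [394.7 167.6]
top origin 141 149 tcp [186.14110663 189.25789061] [array([185.5, 188.7]), array([184.9, 188.1])] [186.3 185.8] [182.7 189.2]
```

View pics/c4.png

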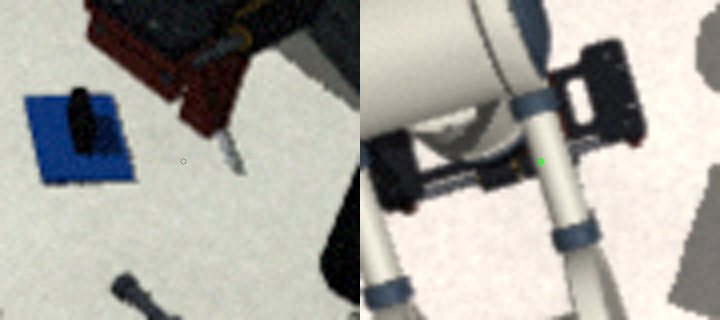

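```bash
python3 - <<'E'
from h import *
from scipy.optimize import least_squares
ax=np.radians(-162.1);ex=np.array([np.cos(ax),np.sin(ax),0]);ey=np.array([ex[1],-ex[0],0])
# c2: two corresponding corners (tool -x end), jaws 45 mm, TCP [642.9,253.3,59.6]
p=np.array([.6429,.2533,.0596]);print("proj tcp c2",proj("scene",p))
obs=[(384.5,189),(400.5,180)]
for off in(.0226,.036):
  for s in(1,-1):
    pr=[proj("scene",p-ex*.01+ey*(k*.0293+s*(off-.0293))) for k in(-1,1)]
    mid=np.mean(pr,0);e=np.mean(obs,0)-mid
    J=np.array([proj("scene",p+d)-proj("scene",p) for d in(ex*.01,ey*.01,np.array([0,0,.01]))]).T
    print(off,s,np.round(pr,1).tolist(),"err px",e.round(1),"z+y mm",(np.linalg.solve(J[:,1:],e)*10).round(1),"z+x",(np.linalg.solve(J[:,[0,2]],e)*10).round(1))
E
```

```text
proj tcp c2 [385.36937744 190.38872722]
0.0226 1 [[377.9, 198.9], [394.5, 189.0]] err px [ 6.3 -9.4] z+y mm [15.3 25.6] z+x [-10.2  43.9]
0.0226 -1 [[381.8, 196.6], [398.2, 186.8]] err px [ 2.5 -7.2] z+y mm [ 1.9 25.5] z+x [-1.2 27.8]
0.036 1 [[381.8, 196.6], [398.2, 186.8]] err px [ 2.5 -7.2] z+y mm [ 1.9 25.5] z+x [-1.2 27.8]
0.036 -1 [[377.9, 198.9], [394.5, 189.0]] err px [ 6.3 -9.4] z+y mm [15.3 25.6] z+x [-10.2  43.9]
```

Both pictures, one of them with the arm at rest, put the visible fingertips about 26 mm above the reported TCP. The lateral error is about 2 mm or less. That explains why the jaws shut above the bolt. I'll probe downward with the jaws straddling the bolt and watch the force.

```bash
python3 -m creep '[[[0,0,3],0],[[0,0,7],0],[[0,0,10],0],[[0,0,12],0],[[0,0,13.2],0],[[0,0,13.7],0],[[0,0,13.7],0],[[0,0,13.7],0],[[0,0,13.7],0]]' 130 30; python3 -m creep '[[[0,0,0.2],0],[[0,0,0.4],0],[[0,0,0.6],0],[[0,0,0.6],0]]'
```

```text
clock: 4.85
eef_pos: [0.6467, 0.2504, 0.0075]
ee_rot: [0.002, -0.156, 0.988, 0.0]
force: [0.2, 0.2, 0.3]
grip_width: 0.491
clock: 5.18
eef_pos: [0.6452, 0.2499, -0.0014]
ee_rot: [-0.0, -0.156, 0.988, -0.0]
force: [-0.5, 0.9, -0.6]
grip_width: 0.491
```

```bash
python3 -m creep '[[[0,0,0.2],0],[[0,0,0.4],0],[[0,0,0.5],0],[[0,0,0.5],0]]'; python3 go.py '[646,250.3,-22]' 18
```

```text
clock: 5.52
eef_pos: [0.6451, 0.2498, -0.0066]
ee_rot: [-0.0, -0.156, 0.988, -0.0]
force: [0.6, 0.2, -0.0]
grip_width: 0.49
pos mm [645.1 249.8  -6.6] yaw -162.1 tilt [-0.001 -0.    -1.   ] q [ 0.32  0.38  1.25  0.    1.51 -1.56] v 0.005
F [ 0.6  0.2 -0. ] w 0.49 shift cm [-0.11  0.02  1.54] turn -0.1
```

At z = -6.6 mm there is no contact, so the reported TCP is below the real fingertips. I'll continue down.

```bash
python3 -m creep '[[[-0.1,0,0.3],0],[[-0.1,0,0.6],0],[[-0.1,0,0.9],0],[[-0.1,0,1.1],0],[[-0.1,0,1.1],0]]'; python3 -m creep '[[[0,0,0.1],0],[[0,0,0.2],0],[[0,0,0.3],0],[[0,0,0.3],0]]';python3 -m creep '[[[0,0,0.1],0],[[0,0,0.2],0],[[0,0,0.2],0]]'
```

```text
clock: 5.93
eef_pos: [0.6458, 0.2501, -0.0181]
ee_rot: [-0.001, -0.156, 0.988, -0.0]
force: [-0.7, -0.3, -0.4]
grip_width: 0.492
clock: 6.27
eef_pos: [0.6462, 0.2502, -0.0202]
ee_rot: [-0.0, -0.156, 0.988, -0.0]
force: [0.2, -0.3, 0.2]
grip_width: 0.49
clock: 6.52
eef_pos: [0.6462, 0.2502, -0.0223]
ee_rot: [-0.0, -0.156, 0.988, -0.0]
force: [0.4, -0.7, -0.9]
grip_width: 0.494
```

```bash
for i in 1 2 3; do python3 -m creep '[[[0,0,0.1],0],[[0,0,0.15],0],[[0,0,0.15],0]]' | grep -E 'eef|force'; done
```

```text
eef_pos: [0.6462, 0.2502, -0.0238]
force: [-0.6, -0.5, 0.1]
eef_pos: [0.6462, 0.2502, -0.0253]
force: [0.2, -0.9, -0.6]
eef_pos: [0.6462, 0.2502, -0.0268]
force: [-0.5, 0.1, 1.0]
```

```bash
python3 -m creep '[[[0,0,0],0],[[0,0,0],0],[[0,0,0],0],[[0,0,0],0],[[0,0,0],0],[[0,0,0],0],[[0,0,0],0],[[0,0,0],0]]' 255 30; python3 -m creep '[[[0,0,-0.5],0],[[0,0,-1.5],0],[[0,0,-2.5],0],[[0,0,-2.5],0]]'
```

```text
clock: 7.93
eef_pos: [0.6463, 0.2502, -0.0265]
ee_rot: [0.0, -0.156, 0.988, -0.0]
force: [-0.0, -0.3, -0.6]
grip_width: 0.105
clock: 8.27
eef_pos: [0.648, 0.2509, 0.0025]
ee_rot: [0.003, -0.156, 0.988, 0.0]
force: [0.3, -0.2, -0.6]
grip_width: 0.099
```

```bash
python3 -m creep '[[[0,0,-3],0],[[0,0,-7],0],[[0,0,-11],0],[[2.5,-3.4,-12],7],[[5,-6.8,-12],14],[[7.5,-10.2,-12],21],[[10,-13.6,-12],28],[[12.6,-17,-12],35],[[12.6,-17,-12],35],[[12.6,-17,-12],35]]'; python3 -m creep '[[[0,0,0],0],[[0,0,0],0],[[0,0,0],0]]'; python3 go.py '[578.7,48,10]' 163
```

```text
clock: 9.1
eef_pos: [0.5785, 0.0475, 0.1196]
ee_rot: [0.001, 0.15, 0.989, 0.0]
force: [0.7, 0.3, -0.0]
grip_width: 0.102
clock: 9.35
eef_pos: [0.579, 0.0512, 0.1184]
ee_rot: [-0.0, 0.147, 0.989, 0.0]
force: [0.2, -0.1, 0.1]
grip_width: 0.101
pos mm [579.   51.2 118.4] yaw 163.0 tilt [ 0.  0. -1.] q [ 0.03  0.04  1.41  0.    1.69 -1.25] v 0.003
F [ 0.2 -0.1  0.1] w 0.101 shift cm [-0.07 -0.32 10.84] turn 0.0
```

```bash
python3 -m creep '[[[-0.1,-0.3,0.5],0],[[-0.1,-0.3,1],0],[[-0.1,-0.3,1],0]]'; python3 - <<'E'
from h import *
s=state();p=s["eef_pos"]+[0,0,.035]
o=[]
for n in("scene","top"):
    im=get_image(n);q=proj(n,p);u,v=q.astype(int)-[45,40]
    o.append(np.clip(cv2.resize(im[v:v+80,u:u+90],(360,320),interpolation=cv2.INTER_CUBIC)*2.,0,255).astype(np.uint8))
cv2.imwrite("pics/c5.png",np.hstack(o))
E
```

```text
clock: 9.6
eef_pos: [0.5781, 0.047, 0.1064]
ee_rot: [-0.001, 0.148, 0.989, -0.0]
force: [0.2, -0.0, -1.0]
grip_width: 0.103
```

View pics/c5.png

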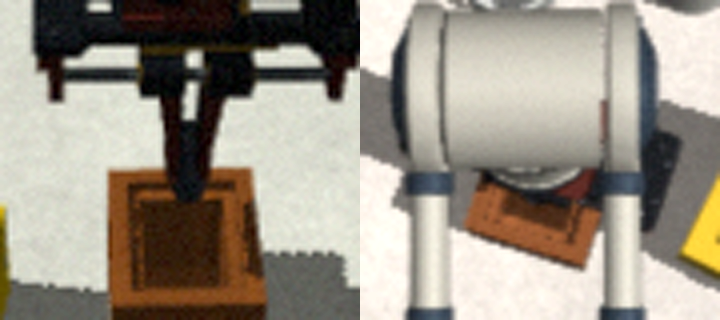

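The bolt is held at crop (187,195), in line with the box and over its mouth. I'll lower it in and release with only a small opening.

```bash
python3 -m creep '[[[0,0.1,1.5],0],[[0,0.1,3],0],[[0,0.1,4.5],0],[[0,0.1,6],0],[[0,0.1,7.5],0],[[0,0.1,8.5],0],[[0,0.1,8.5],0],[[0,0.1,8.5],0]]'; python3 -m creep '[[[0,0,0],0],[[0,0,0],0],[[0,0,0],0],[[0,0,0],0]]' 205 30;  python3 -m creep '[[[0,0,-2],0],[[0,0,-5],0],[[0,0,-8],0],[[0,0,-11],0],[[0,0,-14],0],[[0,0,-14],0],[[0,0,-14],0],[[0,0,-14],0]]';python3 go.py '[442,-264,60]' 163
```

```text
clock: 10.37
eef_pos: [0.5787, 0.0476, 0.0232]
ee_rot: [-0.001, 0.149, 0.989, -0.0]
force: [-0.2, 0.5, 0.3]
grip_width: 0.109
clock: 10.7
eef_pos: [0.5796, 0.0475, 0.0245]
ee_rot: [0.001, 0.149, 0.989, 0.0]
force: [-0.1, -0.2, 0.8]
grip_width: 0.192
clock: 11.37
eef_pos: [0.5789, 0.0475, 0.163]
ee_rot: [-0.0, 0.149, 0.989, -0.0]
force: [-0.1, -0.4, -0.7]
grip_width: 0.199
pos mm [578.9  47.5 163. ] yaw 162.9 tilt [-0. -0. -1.] q [ 0.02  0.04  1.34 -0.    1.77 -1.25] v 0.033
F [-0.1 -0.4 -0.7] w 0.199 shift cm [  3.92 -33.8   10.31] turn -0.1
```

```bash
python3 -m creep '[[[0.4,-3.8,0],0],[[0.8,-7.6,0],0],[[1.2,-11.4,0],0],[[1.6,-15.2,0],0],[[2,-19,0],0],[[2.5,-23,0],0],[[3,-27,0],0],[[3.4,-31,0],0],[[3.9,-33.8,0],0],[[3.9,-33.8,2],0]]' 130 20;python3 -m creep '[[[0,0,3],0],[[0,0,6],0],[[0,0,8.3],0],[[0,0,8.3],0],[[0,0,8.3],0],[[0,0,8.3],0]]'; python3 go.py '[442.5,-264.3,-15]' 163; python3 - <<'E'
from h import *
im=get_image("scene");s=state();print(proj("scene",s["eef_pos"]+[0,0,.027]))
cv2.imwrite("pics/c6.png",np.clip(cv2.resize(im[130:230,120:330],(800,381),interpolation=cv2.INTER_CUBIC)*2.,0,255).astype(np.uint8))
E
```

```text
clock: 12.2
eef_pos: [0.4405, -0.269, 0.145]
ee_rot: [0.001, 0.151, 0.988, -0.002]
force: [0.8, -0.6, 0.3]
grip_width: 0.489
clock: 12.7
eef_pos: [0.4425, -0.2641, 0.0612]
ee_rot: [0.0, 0.149, 0.989, -0.0]
force: [0.8, -0.9, 1.2]
grip_width: 0.491
pos mm [ 442.5 -264.1   61.2] yaw 162.9 tilt [ 0. -0. -1.] q [-0.6  -0.12  1.67 -0.    1.59 -1.88] v 0.031
F [ 0.8 -0.9  1.2] w 0.491 shift cm [-0.   -0.02  7.62] turn -0.1
[169.20617596 172.90419517]
```

View pics/c6.png

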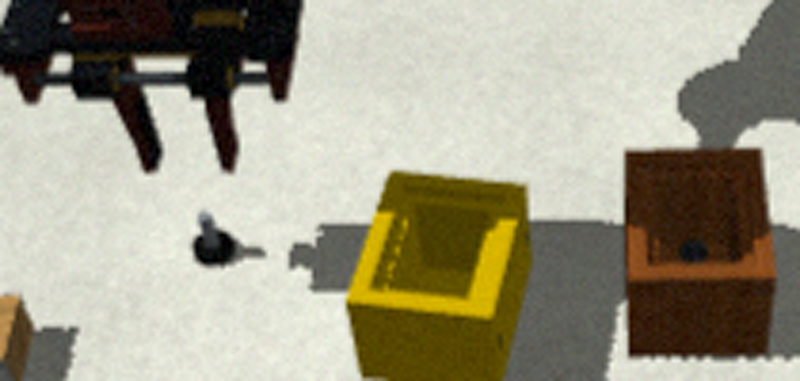

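The fingertip midpoint is at about (170,174), as predicted, and the foot is upright below it. The bolt is in the kitbox at crop (693,250). I'll descend and grip.

```bash
python3 -m creep '[[[0,0,2],0],[[0,0,4],0],[[0,0,5.5],0],[[0,0,6.5],0],[[0,0,7.2],0],[[0,0,7.6],0],[[0,0,7.6],0],[[0,0,7.6],0],[[0,0,7.6],0]]'; python3 -m creep '[[[0,0,0],0],[[0,0,0],0],[[0,0,0],0],[[0,0,0],0],[[0,0,0],0],[[0,0,0],0],[[0,0,0],0],[[0,0,0],0]]' 255 25;  python3 -m creep '[[[0,0,-3],0],[[0,0,-7],0],[[0,0,-11],0],[[0,0,-14.5],0],[[0,0,-14.5],0],[[0,0,-14.5],0],[[0,0,-14.5],0]]';python3 go.py '[579,47.5,100]' 163
```

```text
clock: 13.5
eef_pos: [0.443, -0.2645, -0.0144]
ee_rot: [0.001, 0.149, 0.989, -0.0]
force: [0.4, 0.3, -0.3]
grip_width: 0.491
clock: 14.17
eef_pos: [0.4423, -0.2641, -0.0155]
ee_rot: [0.0, 0.149, 0.989, -0.0]
force: [0.1, -0.2, 1.0]
grip_width: 0.107
clock: 14.75
eef_pos: [0.442, -0.2638, 0.1284]
ee_rot: [-0.001, 0.149, 0.989, 0.0]
force: [-0.9, -0.3, -0.3]
grip_width: 0.107
pos mm [ 442.  -263.8  128.4] yaw 162.9 tilt [-0.001  0.001 -1.   ] q [-0.6  -0.14  1.57  0.    1.71 -1.88] v 0.034
F [-0.9 -0.3 -0.3] w 0.107 shift cm [-3.94 33.78  2.85] turn -0.1
```

```bash
python3 -m creep '[[[-0.4,3.8,0],0],[[-0.8,7.6,0],0],[[-1.2,11.4,0],0],[[-1.6,15.2,0],0],[[-2,19,0],0],[[-2.5,23,0],0],[[-3,27,0],0],[[-3.4,31,0],0],[[-3.95,33.8,0],0],[[-3.95,33.8,0],0]]';python3 -m creep '[[[0,0,0],0],[[0,0,0],0],[[0,0,0],0],[[0,0,0],0]]'; python3 go.py '[579,47.5,30]' 163
```

```text
clock: 15.58
eef_pos: [0.5793, 0.0524, 0.1255]
ee_rot: [-0.003, 0.146, 0.989, 0.001]
force: [0.7, 0.5, -0.5]
grip_width: 0.104
clock: 15.92
eef_pos: [0.579, 0.046, 0.129]
ee_rot: [-0.0, 0.15, 0.989, -0.0]
force: [0.0, -0.6, -1.3]
grip_width: 0.105
pos mm [579.  46. 129.] yaw 162.8 tilt [-0.001 -0.    -1.   ] q [ 0.02  0.04  1.4  -0.    1.71 -1.25] v 0.006
F [ 0.  -0.6 -1.3] w 0.105 shift cm [0.04 0.15 9.9 ] turn -0.2
```

```bash
python3 -m creep '[[[0,0.1,1.5],0],[[0,0.1,3],0],[[0,0.1,4.5],0],[[0,0.1,6],0],[[0,0.1,7.5],0],[[0,0.1,9],0],[[0,0.1,9.7],0],[[0,0.1,9.7],0],[[0,0.1,9.7],0]]'; python3 -m creep '[[[0,0,0],0],[[0,0,0],0],[[0,0,0],0],[[0,0,0],0],[[0,0,0],0]]' 200 25;  python3 -m creep '[[[0,0,-2],0],[[0,0,-5],0],[[0,0,-8],0],[[0,0,-11],0],[[0,0,-14],0],[[0,0,-14],0],[[0,0,-14],0],[[0,0,-14],0]]';python3 go.py '[477.6,277.8,60]' 163.8
```

```text
clock: 16.67
eef_pos: [0.5796, 0.0477, 0.0327]
ee_rot: [-0.0, 0.149, 0.989, -0.0]
force: [-0.3, 0.7, -0.2]
grip_width: 0.105
clock: 17.08
eef_pos: [0.5801, 0.0484, 0.033]
ee_rot: [0.0, 0.149, 0.989, 0.0]
force: [-0.1, -0.2, 0.4]
grip_width: 0.216
clock: 17.75
eef_pos: [0.5796, 0.0484, 0.1718]
ee_rot: [-0.0, 0.149, 0.989, -0.0]
force: [-0.6, 0.2, -0.3]
grip_width: 0.218
pos mm [579.6  48.4 171.8] yaw 162.9 tilt [-0.001 -0.    -1.   ] q [ 0.02  0.04  1.32 -0.    1.78 -1.25] v 0.033
F [-0.6  0.2 -0.3] w 0.218 shift cm [16.49 18.93 11.19] turn -0.9
```

```bash
python3 -m creep '[[[2.1,2.4,0],0],[[4.2,4.8,0],-1],[[6.6,7.6,0],-1],[[9,10.3,0],-1],[[11.4,13.1,0],-1],[[13.8,15.8,2],-1],[[16.5,18.9,5],-1],[[16.5,18.9,8],-1],[[16.5,18.9,11],-1],[[16.5,18.9,11.2],-1]]' 120 25;python3 -m creep '[[[0,0,0],0],[[0,0,0],0],[[0,0,0],0]]'; python3 go.py '[477.6,277.8,-15]' 163.8; python3 - <<'E'
from h import *
s=state();print(proj("scene",s["eef_pos"]+[0,0,.027]))
a=get_image("scene")[100:240,270:420];b=get_image("top");cv2.imwrite("pics/top1.png",b);b=b[185:255,225:300]
f=lambda x:np.clip(cv2.resize(x,(400,373),interpolation=cv2.INTER_CUBIC)*2.,0,255).astype(np.uint8)
cv2.imwrite("pics/c7.png",np.hstack([f(a),f(b)]))
E
```

```text
clock: 18.58
eef_pos: [0.4724, 0.2761, 0.051]
ee_rot: [-0.006, 0.139, 0.99, -0.004]
force: [0.1, -1.1, -1.2]
grip_width: 0.53
clock: 18.83
eef_pos: [0.479, 0.2775, 0.0628]
ee_rot: [0.001, 0.141, 0.99, 0.001]
force: [-0.6, 1.0, -0.1]
grip_width: 0.53
pos mm [479.  277.5  62.8] yaw 163.8 tilt [ 0.003  0.001 -1.   ] q [ 0.46 -0.02  1.58 -0.    1.59 -0.83] v 0.01
F [-0.6  1.  -0.1] w 0.53 shift cm [ 0.16 -0.03  7.78] turn 0.0
[368.11027749 139.54831523]
```

View pics/c7.png

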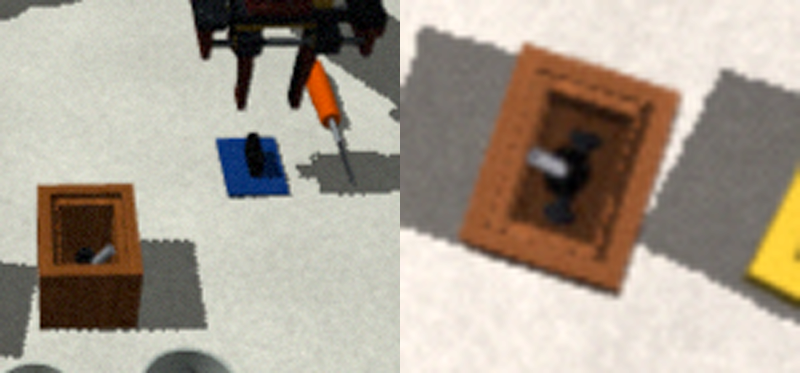

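Both parts are in the well, with the foot lying across the bolt and its stem tip towards the left wall. I'll triangulate that tip to make sure it sits below the ledge at 72 mm.

```bash
python3 - <<'E'
from h import *
def tri(a,b):
    o1,d1=ray("top",*a);o2,d2=ray("scene",*b)
    A=np.stack([d1,-d2],1);k=np.linalg.lstsq(A,o2-o1,rcond=None)[0]
    p,q=o1+d1*k[0],o2+d2*k[1];return ((p+q)/2*1000).round(1),np.linalg.norm(p-q)*1000
print("stem tip",tri((250.3,214.4),(312,193)))
print("disc",tri((256.9,217),(302,196)))
p=tri((250.3,214.4),(312,193))[0]-[579,48,0];a=np.radians(163)
print("tip in box frame x,y",p[:2]@[np.cos(a),np.sin(a)],p[:2]@[-np.sin(a),np.cos(a)])
for z in(20,40,60,70):print(z,onz("top",250.3,214.4,z/1000)[:2],proj("scene",onz("top",250.3,214.4,z/1000)))
E
```

```text
stem tip (array([586.2,  70.3,  51. ]), np.float64(8.368561796214923))
disc (array([579. ,  48.3,  39.4]), np.float64(4.19412352902301))
tip in box frame x,y -0.36550522761687404 -23.430672331979405
20 [0.58814841 0.06778557] [309.06562326 201.7652083 ]
40 [0.58595373 0.06687359] [308.85752744 196.15329339]
60 [0.58375904 0.06596162] [308.64370119 190.38684022]
70 [0.58266169 0.06550563] [308.53456466 187.44365314]
```

The stem tip is at about z = 50 mm, roughly 20 mm below the ledge, so the lid will clear it. Next I grip the lid's handle.

```bash
python3 -m creep '[[[0.1,0,2],0],[[0.1,0,4],0],[[0.1,0,5.5],0],[[0.1,0,6.5],0],[[0.1,0,7.2],0],[[0.1,0,7.6],0],[[0.1,0,7.6],0],[[0.1,0,7.6],0],[[0.1,0,7.6],0]]'; python3 -m creep '[[[0,0,0],0],[[0,0,0],0],[[0,0,0],0],[[0,0,0],0],[[0,0,0],0],[[0,0,0],0],[[0,0,0],0],[[0,0,0],0]]' 255 30; python3 go.py '[477.6,277.8,-15]' 163.8;  python3 -m creep '[[[0,0,-1],0],[[0,0,-3],0],[[0,0,-7],0],[[0,0,-11],0],[[0,0,-13],0],[[0,0,-13],0],[[0,0,-13],0],[[0,0,-13],0]]';python3 go.py '[578.8,47.8,100]' 162.9
```

```text
clock: 19.68
eef_pos: [0.4774, 0.2781, -0.0144]
ee_rot: [0.001, 0.14, 0.99, 0.001]
force: [-0.2, 0.0, 0.2]
grip_width: 0.527
clock: 20.35
eef_pos: [0.4767, 0.2778, -0.0155]
ee_rot: [-0.0, 0.14, 0.99, -0.0]
force: [0.4, 0.4, 0.7]
grip_width: 0.135
pos mm [476.7 277.8 -15.5] yaw 163.9 tilt [-0. -0. -1.] q [ 0.47  0.02  1.67  0.    1.45 -0.82] v 0.002
F [0.4 0.4 0.7] w 0.135 shift cm [-0.09  0.03 -0.05] turn 0.1
clock: 21.02
eef_pos: [0.4759, 0.2774, 0.1127]
ee_rot: [-0.001, 0.14, 0.99, -0.001]
force: [-0.8, 0.1, -2.6]
grip_width: 0.134
pos mm [475.9 277.4 112.7] yaw 163.9 tilt [-0.002 -0.001 -1.   ] q [ 0.47 -0.04  1.5  -0.    1.68 -0.82] v 0.026
F [-0.8  0.1 -2.6] w 0.134 shift cm [-16.25 -19.21   1.27] turn 1.0
```

```bash
python3 -m creep '[[[-2,-2.4,0],1],[[-4,-4.8,0],1],[[-6.5,-7.6,0],1],[[-9,-10.5,0],1],[[-11.4,-13.4,0],1],[[-13.7,-16.2,0],1],[[-15.3,-18.1,0],1],[[-16.2,-19.15,0],1],[[-16.2,-19.15,0],1],[[-16.2,-19.15,0],1]]';python3 -m creep '[[[0,0,0],0],[[0,0,0],0],[[0,0,0],0]]'; python3 go.py '[578,48,90]' 162.9; python3 - <<'E'
from m import *
from scipy.spatial.transform import Rotation
s=state();zl=s["eef_pos"][2]+.0155+.006   # lid plate top height
for n in("scene","top"):
    im=get_image(n);cv2.imwrite(f"pics/{n}2.png",im);H,S,V=cv2.split(cv2.cvtColor(im,cv2.COLOR_BGR2HSV))
    q=proj(n,[.578,.048,zl])
    print(n,zl,"lid",blob(n,(H>100)&(H<130)&(S>110),q,zl))
    if n=="scene":u,v=q.astype(int);a=im[v-45:v+60,u-60:u+60]
cv2.imwrite("pics/c8.png",np.clip(cv2.resize(a,(600,525),interpolation=cv2.INTER_CUBIC)*2.,0,255).astype(np.uint8))
E
```

```text
clock: 21.85
eef_pos: [0.5783, 0.049, 0.1125]
ee_rot: [-0.002, 0.149, 0.989, 0.0]
force: [0.0, -0.1, -0.7]
grip_width: 0.137
clock: 22.1
eef_pos: [0.5788, 0.0503, 0.1144]
ee_rot: [-0.0, 0.148, 0.989, 0.0]
force: [-0.2, 0.8, -1.0]
grip_width: 0.132
pos mm [578.8  50.3 114.4] yaw 163.0 tilt [-0.  0. -1.] q [ 0.03  0.04  1.42  0.    1.68 -1.25] v 0.005
F [-0.2  0.8 -1. ] w 0.132 shift cm [ 0.01 -0.24  2.44] turn 0.1
scene 0.13592242688658768 lid {'n': np.int32(545), 'rect': (581.7, 51.9), 'size': (89.6, 65.9), 'ang': np.float32(162.4), 'pca': np.float64(175.4), 'mean': array([589.9,  48. ])}
top 0.13592242688658768 lid {'n': np.int32(156), 'rect': (546.6, 59.1), 'size': (64.5, 20.6), 'ang': np.float32(75.1), 'pca': np.float64(75.0), 'mean': array([546.5,  58.6])}
```

View pics/c8.png

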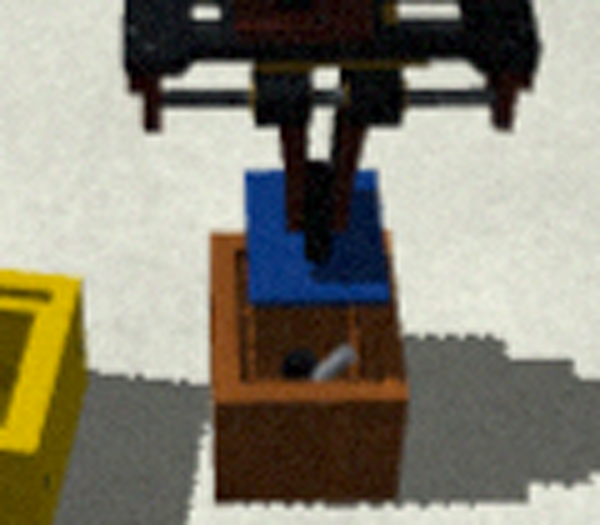

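Lid angle and box angle agree at 162.4 deg in the scene view. A correction of about 2 mm along -y is needed. I'll lower the lid to just above the rim with that correction.

```bash
python3 -m creep '[[[0.07,-0.2,1],0],[[0.07,-0.2,2],0],[[0.07,-0.2,3],0],[[0.07,-0.2,4],0],[[0.07,-0.2,4.4],0],[[0.07,-0.2,4.4],0],[[0.07,-0.2,4.4],0],[[0.07,-0.2,4.4],0],[[0.07,-0.2,4.4],0]]'; python3 go.py '[577.6,48.6,57]' 162.8; python3 - <<'E'
from m import *
s=state();zl=s["eef_pos"][2]+.0155+.006
im=get_image("scene");cv2.imwrite("pics/scene3.png",im);H,S,V=cv2.split(cv2.cvtColor(im,cv2.COLOR_BGR2HSV))
q=proj("scene",[.578,.048,zl]);print(zl,blob("scene",(H>100)&(H<130)&(S>110),q,zl))
E
```

```text
clock: 22.95
eef_pos: [0.5784, 0.0471, 0.0712]
ee_rot: [0.001, 0.149, 0.989, 0.0]
force: [-1.2, 0.1, -0.0]
grip_width: 0.136
pos mm [578.4  47.1  71.2] yaw 162.9 tilt [ 0.001  0.    -1.   ] q [ 0.02  0.05  1.49  0.    1.6  -1.25] v 0.002
F [-1.2  0.1 -0. ] w 0.136 shift cm [0.12 0.11 1.42] turn 0.1
0.09272813395853409 {'n': np.int32(589), 'rect': (580.7, 48.6), 'size': (93.6, 66.0), 'ang': np.float32(162.7), 'pca': np.float64(167.7), 'mean': array([587.8,  46. ])}
```

```bash
python3 -m creep '[[[0.12,0.13,0],0],[[0.12,0.13,0.2],0],[[0.12,0.13,0.4],0],[[0.12,0.13,0.4],0]]' - 30 ; python3 -m creep '[[[0,0,0.1],0],[[0,0,0.2],0],[[0,0,0.3],0],[[0,0,0.3],0]]'; python3 -m creep '[[[0,0,0.1],0],[[0,0,0.2],0],[[0,0,0.2],0]]'; python3 go.py '[577.6,48.8,56.5]' 162.8
```

```text
clock: 23.33
eef_pos: [0.5769, 0.0488, 0.0659]
ee_rot: [-0.0, 0.149, 0.989, -0.0]
force: [-0.2, 0.3, -1.8]
grip_width: 0.134
clock: 23.67
eef_pos: [0.577, 0.0487, 0.0631]
ee_rot: [-0.0, 0.149, 0.989, -0.0]
force: [0.0, -0.1, -0.6]
grip_width: 0.137
clock: 23.92
eef_pos: [0.577, 0.0487, 0.0612]
ee_rot: [-0.0, 0.149, 0.989, -0.0]
force: [-0.3, -0.5, -1.7]
grip_width: 0.132
pos mm [577.   48.7  61.2] yaw 162.9 tilt [-0. -0. -1.] q [ 0.03  0.05  1.51 -0.    1.59 -1.25] v 0.003
F [-0.3 -0.5 -1.7] w 0.132 shift cm [-0.05  0.02  0.47] turn 0.1
```

The underside is at about 76.7 mm, inside the recess, with no contact. I'll continue gently.

```bash
python3 -m creep '[[[0,0,0.1],0],[[0,0,0.2],0],[[0,0,0.3],0],[[0,0,0.3],0]]'; for i in 1 2; do python3 -m creep '[[[0,0,0.08],0],[[0,0,0.1],0],[[0,0,0.1],0]]'|grep -E 'eef|force'; done
```

```text
clock: 24.25
eef_pos: [0.5771, 0.0487, 0.0581]
ee_rot: [-0.0, 0.149, 0.989, -0.0]
force: [0.3, 0.5, -2.4]
grip_width: 0.138
eef_pos: [0.5772, 0.0488, 0.0574]
force: [-0.9, 0.4, -1.0]
eef_pos: [0.5772, 0.0487, 0.0565]
force: [-0.7, -0.0, -1.1]
```

```bash
for i in 1 2; do python3 -m creep '[[[0,0,0.05],0],[[0,0,0.07],0],[[0,0,0.07],0]]'|grep -E 'eef|force'; done
```

```text
eef_pos: [0.5773, 0.0488, 0.0564]
force: [-3.0, -0.3, 3.4]
eef_pos: [0.5773, 0.0488, 0.0565]
force: [-4.1, -0.5, 7.1]
```

Contact came at TCP 56.5 mm, exactly the expected seated height, with an upward force of about 7 N. I'll release and retreat.

```bash
python3 -m creep '[[[0,0,-0.05],0],[[0,0,-0.05],0],[[0,0,-0.05],0],[[0,0,-0.05],0],[[0,0,-0.05],0]]' 170 30; python3 -m creep '[[[0,0,-1],0],[[0,0,-3],0],[[0,0,-6],0],[[0,0,-9],0],[[3,0,-12],0],[[7,0,-12],0],[[11,0,-12],0],[[15,0,-12],0],[[17,0,-12],0],[[17,0,-12],0]]'; python3 - <<'E'
from m import *
o=[]
for n in("scene","top"):
    im=get_image(n);cv2.imwrite(f"pics/{n}4.png",im);H,S,V=cv2.split(cv2.cvtColor(im,cv2.COLOR_BGR2HSV))
    q=proj(n,[.578,.048,.078]);u,v=q.astype(int)
    print(n,blob(n,(H>100)&(H<130)&(S>110),q,.078))
    o.append(np.clip(cv2.resize(im[v-35:v+45,u-40:u+40],(400,400),interpolation=cv2.INTER_CUBIC)*2.,0,255).astype(np.uint8))
cv2.imwrite("pics/c9.png",np.hstack(o))
E
```

```text
clock: 25.67
eef_pos: [0.5771, 0.0487, 0.0552]
ee_rot: [-0.0, 0.149, 0.989, -0.0]
force: [-0.6, 0.6, -0.3]
grip_width: 0.336
clock: 26.5
eef_pos: [0.4124, 0.0999, 0.1776]
ee_rot: [0.001, 0.148, 0.989, 0.001]
force: [0.6, -1.6, -0.3]
grip_width: 0.333
scene {'n': np.int32(628), 'rect': (577.5, 50.6), 'size': (87.9, 66.2), 'ang': np.float32(163.0), 'pca': np.float64(163.2), 'mean': array([580. ,  49.8])}
top {'n': np.int32(613), 'rect': (577.2, 47.4), 'size': (87.9, 64.0), 'ang': np.float32(163.1), 'pca': np.float64(162.4), 'mean': array([576.7,  47.6])}
```

View pics/c9.png

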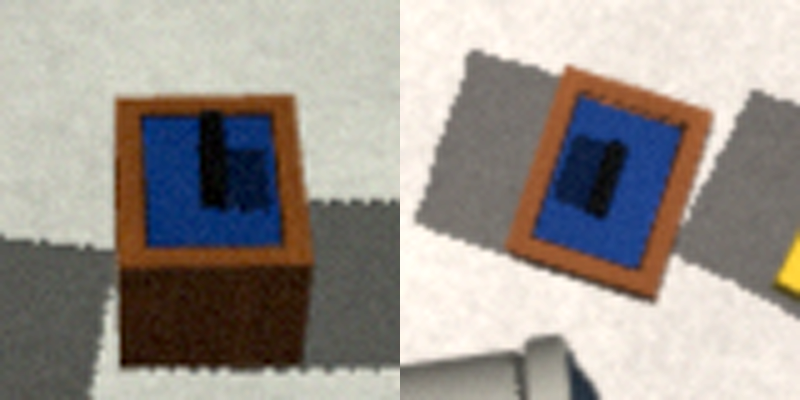

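The lid lies flat inside the recess with the rim showing evenly all round, and the handle is up. Both views agree on its centre to 3 mm and give an angle of 163 deg. I'll hand in.

```bash
python3 -c "
from cell import *
print(finish_job(),state()['clock'])"
```

```text
the job is handed in; nothing more can be done
the job is handed in; nothing more can be done
```

I dropped the bolt, then the foot, into the brown box. I then set the blue lid into the recess, handle up, and handed in at about 26.6 s.

**Last checks:**
- **Contents:** both parts were seen in the well before closing. The foot's stem tip triangulated at about 50 mm high, below the 72 mm ledge. The two views missed each other by about 8 mm there, so that height is rough.
- **Lid:** it met the ledge at the expected seated height, with about 7 N of force. Both final views show it flat in the recess with an even rim, at 163°, the same angle as the box.
- **Robot:** the gripper was clear of everything at the end.

**Failed or disagreed:**
- **First bolt grasp:** it closed on nothing, because the real fingertips sit about 27 mm above the reported TCP. I measured that from the pictures and a careful downward probe, then used it for every later grasp.
- **Camera offset:** the two cameras differ by about 3–4 mm in y, so I placed the lid by relative measurements.
- **Other objects:** I did not re-measure them at the end. I saw no sign that any had moved, and no unexpected contact forces showed up in the readings I took.

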